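Show the layered edge of the blue acetate blank

TASK

Two laminated spectacle-acetate blanks lie on the raised ledge on the optician's bench. Using only the fingertips, push the blue blank, never lifting it off the ledge, so that it lies flat and flush against the ledge's back rail with its outer end sticking out about 30 mm (two fingers' breadth) past the end of the ledge nearest to it, so that its layered edge shows and the end can be picked up later. Leave the amber blank, the screw jar and everything else on the bench where they are.

Things in the scene. Friction and masses are not known exactly. Their poses are not given: they have to be found in the camera images.
- ledge: Fixed shelf: plywood board 120 mm deep (x), 600 mm long (y), on feet, white drawers beneath. Origin on the bench under the board's centre; x away from the robot across the board, y left along it, z up. Board top 75 mm above the bench. An aluminium rail runs along the back edge, 10 mm above the board, front face at x = +52 mm. The front edge (x = -60 mm) and both ends (y = +-300 mm) have no lip
- ledge_left_end (a point): Middle of the board's left end, on its top surface (ledge frame 0, +300, 75 mm); axes as the ledge
- ledge_right_end (a point): Middle of the board's right end, on its top surface (ledge frame 0, -300, 75 mm); axes as the ledge
- blue_blank: Loose flat plate, dark blue on top, white and light blue below: 60 mm wide (x), 150 mm long (y), 6 mm thick, about 70 g. Origin at the centre of its underside. Starts flat on the board in its left or right half, 9 to 47 mm short of the rail, slightly askew; slides by plain friction, under 1 N. Flush, its origin is at ledge x = +22 mm; with 30 mm overhang at ledge y = +255 (left end) or -255 mm (right)
- amber_blank: Loose blank of the same size, amber-brown on top, in the other half of the ledge; leave it. Origin at the centre of its underside, axes as the blue blank
- jar: Loose screw jar, clear with a black lid, 33 mm across and 38 mm high, standing on the ledge near its middle, between the blanks (at least 50 mm from either); leave it. Origin at the centre of its underside
- hammer: Loose small hammer, 240 mm long, lying on the bench in front of the ledge; leave it. Handle towards its -x
- screwdriver: Loose red screwdriver, 160 mm long, lying on the bench in front of the ledge; leave it. Handle towards its -x
- pliers: Loose blue-handled pliers, 155 mm long, lying on the bench in front of the ledge; leave them. Origin under the joint, jaws towards +x
- spectacles: Loose blue spectacles standing on the bench behind the ledge, 136 mm wide, 38 mm high; leave them. Origin under the bridge, temples towards +x
- job_tray: Loose yellow job tray with two lenses, 130 by 200 by 35 mm, on the bench behind the ledge; leave it. Origin at the centre of its underside
- cleaner_bottle: Loose bottle of lens cleaner, 40 mm across, 100 mm high, behind the left half of the ledge; leave it. Origin at the centre of its underside
Not all that is in view belongs to the job. Of the things shaped like the blue_blank, the blue one is meant.

How it is judged:
By the outcome, as a careful person would: the job done as asked, in the order asked, and still so for the second after the job is handed in, with the robot touching nothing.
It also fails if it takes over 48 s, if anything falls off the work surface, if the arm or the gripper's body presses on something with over 40 N, if the wrist force passes 120 N, or if a joint passes its speed limit or range.

ROBOT

A 6-joint arm with a two-finger parallel gripper is mounted at the origin on the work surface. World frame = base frame: x ahead of the robot, y to its left, z up, the work surface at z = 0. Lengths are in mm, angles in rad, forces in N, time in s.
With the tool pointing down it reaches from about 400 to 925 mm from the base axis. Payload 12.5 kg.
Tool frame: the origin (TCP) lies midway between the tips of the shut fingers; the grasp point (between the pads) lies 19 mm behind it; z points along the fingers, y is the line along which they close (so a half turn about z gives the same grasp; the last joint's range is limited). The gripper opens to 95 mm and grips with 3 to 60 N. Pads are 20 mm wide; open, the fingers measure 119 mm over their backs; the gripper's body (75 mm by 180 mm) begins 59 mm behind the grasp point.
Start: joints at [1.083, 0.491, 1.559, -0, 1.092, -0.106], TCP at [232.855, 580.022, 214.661] pointing down, gripper open.
Joint ranges: [-3.1, 3.1], [-0.84, 2.19], [0.05, 2.79], [-1.13, 4.28], [0.06, 2.93], [-2.69, 2.69]. Speed limits (rad/s): [2.22, 2.22, 2.79, 3.14, 3.14, 3.14].

INTERFACE

Orientations are given as [roll, pitch, yaw] about the fixed x, y, z axes, in that order (R = Rz(yaw) Ry(pitch) Rx(roll)).
In Python, from cell import state, read_camera, camera_info, env gives the robot as it stands.
- The arm moves only by the tool move_arm, never from a script. Its argument "commands" is a list of rows, each a list of 3 entries, a list of its own where there are three numbers: the shift along the world's x, y, z in cm, then the turn, a rotation vector about the world's x, y, z in degrees, then the opening, from 0 (shut) to 1 (fully open). A call has 1 to 10 rows; each row shifts and turns the commanded pose from where the row before left it; what a row does not reach is not made up. A row lasts 1/10 s, in which the tool goes at most 50 mm and 8.59 degrees, less where a joint would pass 70% of its speed; a pose out of reach is approached as far as the arm can. A call with a gripper value outside its range is refused whole. The fingers move at their own pace and stop on an object; the grip force is fixed at half the most. Time passes only in rows, so rows that do not move let the fingers close. It gives the time, the measured TCP pose, the force, the opening and the grip force at its end, in the units of the state.
- state(): the state, without advancing time (a new reading comes with each control period).
- read_camera(name): name is "scene" or "top" or "wrist"; returns the picture (400x640x3 uint8, blue, green, red); there is no depth.
- camera_info(name): a dict with "K" (3x3 intrinsics, pixels), "cam_to_world" (4x4, takes a point from camera to world coordinates). Camera axes: x right, y down, z forward; pixel columns grow to the right and rows downward; lengths in mm; the calibration is good to about 2 mm. A picture is of the moment at which its call begins: read the wrist's pose just before it. camera_info takes no time and is no camera call; for the wrist camera it gives the pose at the moment of the call.
- env.job_done(): hands the job in; it is judged then, once.
The state is a dict: "t": time; "joints": joint angles; "qvel": joint speeds; "tau": joint torques, N m; "eef_pos": TCP position; "tcp_rot": TCP orientation; "ft_force": force on the tool from outside, world axes, zero at the start; "moment": the same for the moment, N m; "opening": opening from 0.0 (shut) to 1.0 (fully open); "grip_force": force on a finger pad.
Only numpy, scipy, OpenCV 4.12 (cv2) and the standard library are available. Lean on these libraries where they do the work, as an engineer would, in place of code of your own. Each camera call takes 0.05 s, during which the arm holds its last target. There are 200 camera calls.

## Working session

There is one attempt and no reset: what is moved stays moved. The work goes in short steps, Python scripts to look and compute and a tool call to move; the robot and the scene stay as the last step left them, time stands still between calls to the robot, and variables do not carry over. Pictures are saved under pics/ and viewed, at most 10 in all, crops included, and the job is handed in when it is done.

Besides the shell and the picture viewer there is one more tool, called as name(argument=value, ...), one argument or row to a line, values as JSON. move_arm: Moves the arm, as the interface text tells. Its arguments: {"type":"object","properties":{"commands":{"type":"array"}},"required":["commands"]}

```bash
mkdir -p pics; python3 - <<'E'
from cell import *
import cv2
for n in("scene","top"):
    cv2.imwrite(f"pics/{n}0.png",read_camera(n)); i=camera_info(n); print(n,i["K"],i["cam_to_world"])
s=state(); print(s)
E
```

```text
scene [[424.18780207   0.         315.49392244]
 [  0.         424.18780207 202.90267267]
 [  0.           0.           1.        ]] [[-1.33755468e-02  6.30312825e-01 -7.76226022e-01  1.30221465e+03]
 [ 9.99823580e-01 -1.80730326e-03 -1.86960410e-02 -9.58805360e-01]
 [-1.31872302e-02 -7.76339150e-01 -6.30177452e-01  7.67843553e+02]
 [ 0.00000000e+00  0.00000000e+00  0.00000000e+00  1.00000000e+00]]
top [[463.66482229   0.         331.17759569]
 [  0.         463.66482229 204.92165154]
 [  0.           0.           1.        ]] [[-2.29889404e-02 -9.86384367e-01  1.62841609e-01  3.02328344e+02]
 [-9.99584437e-01  2.55120425e-02  1.34197448e-02 -3.36111745e+01]
 [-1.73914485e-02 -1.62465432e-01 -9.86560957e-01  1.17173820e+03]
 [ 0.00000000e+00  0.00000000e+00  0.00000000e+00  1.00000000e+00]]
{'t': 0.1, 'joints': array([ 1.08335577e+00,  4.91508562e-01,  1.55942629e+00, -2.53301985e-05,
        1.09167934e+00, -1.05633578e-01]), 'qvel': array([-0.00135572,  0.00011267, -0.00171259,  0.00029473, -0.00029825,
        0.00063006]), 'tau': array([ 1.71565836e-03, -6.13626122e+01, -2.58604610e+01,  6.93353964e-02,
        4.70776227e-02,  1.07876937e-05]), 'eef_pos': array([232.77019773, 579.79090995, 214.10140113]), 'tcp_rot': array([-3.14057444e+00, -8.53672398e-05,  2.75979732e+00]), 'ft_force': array([ 0.06715261, -0.62032356, -0.24395429]), 'moment': array([ 0.02752599, -0.00051105, -0.00510861]), 'grip_force': 0.0, 'opening': 0.9994687596533433}
```

View pics/top0.png

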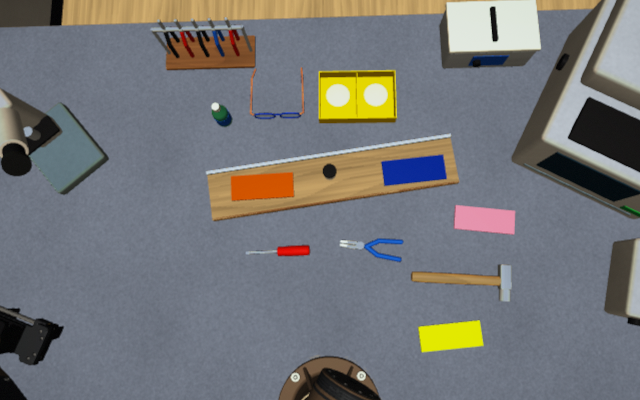

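View pics/scene0.png

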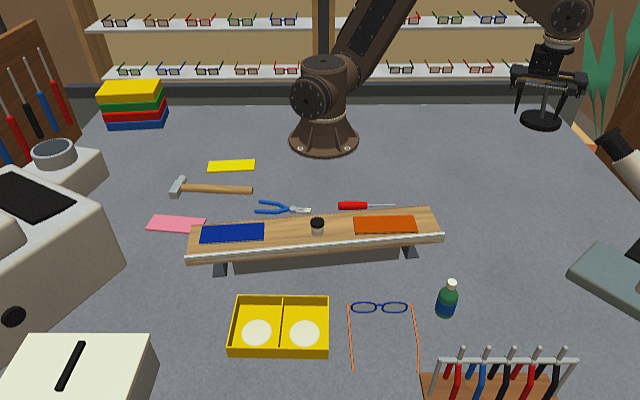

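Candidates in top view: blue plate (414,170) on the ledge, amber (262,187) on the ledge, pink (485,219) and yellow (450,336) on the bench. The blue one matches the description. It lies in the right half, so the right end is the nearest one.

```bash
cat > h.py <<'E'
import numpy as np,cv2
from cell import *
def w(n,u,v,z,i=None):
    i=i or camera_info(n);T=i["cam_to_world"];d=T[:3,:3]@np.linalg.solve(i["K"],[u,v,1.]);p=T[:3,3]
    return p+d*(z-p[2])/d[2]
def blue(img,x0,x1,y0,y1):
    h=cv2.cvtColor(img,cv2.COLOR_BGR2HSV);m=cv2.inRange(h,(105,150,60),(130,255,255))
    k=np.zeros_like(m);k[y0:y1,x0:x1]=m[y0:y1,x0:x1]
    c=max(cv2.findContours(k,0,1)[0],key=cv2.contourArea);return c
E
python3 - <<'E'
from h import *
t=cv2.imread("pics/top0.png");s=cv2.imread("pics/scene0.png")
c=cv2.resize(t[125:225,365:475],None,fx=6,fy=6,interpolation=cv2.INTER_CUBIC);cv2.imwrite("pics/c1.png",c)
c=cv2.resize(t[130:230,195:325],None,fx=6,fy=6,interpolation=cv2.INTER_CUBIC);cv2.imwrite("pics/c2.png",c)
for n,im,b in(("top",t,(370,465,140,200)),("scene",s,(190,275,215,250))):
    k=blue(im,*b); P=np.array([w(n,u,v,81)[:2] for u,v in k[:,0]],np.float32)
    r=cv2.minAreaRect(P);print(n,r,cv2.boxPoints(r).round(1).tolist())
E
```

```text
top ((563.0516357421875, -218.60574340820312), (58.46954345703125, 148.1626434326172), 4.947449207305908) [[527.5, -147.3000030517578], [540.2999877929688, -294.8999938964844], [598.5999755859375, -289.8999938964844], [585.7999877929688, -142.3000030517578]]
scene ((566.0929565429688, -218.75979614257812), (57.33806228637695, 148.9779052734375), 4.856001377105713) [[531.2000122070312, -147.0], [543.7999877929688, -295.3999938964844], [601.0, -290.6000061035156], [588.4000244140625, -142.10000610351562]]
```

View pics/c1.png

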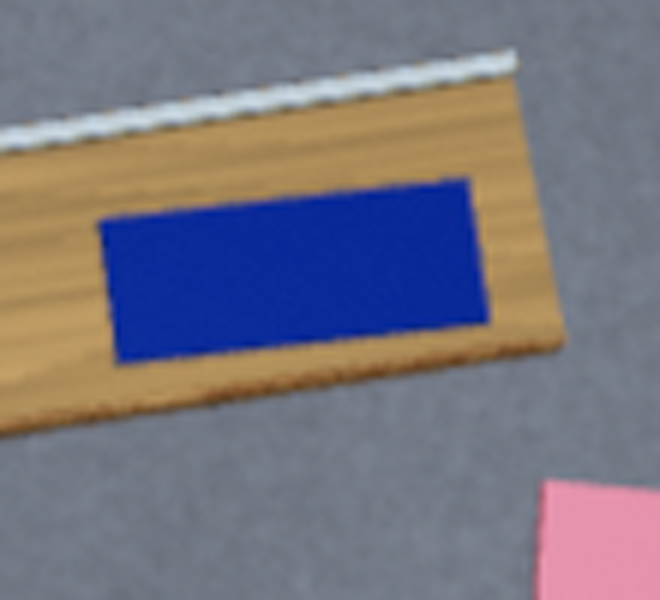

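View pics/c2.png

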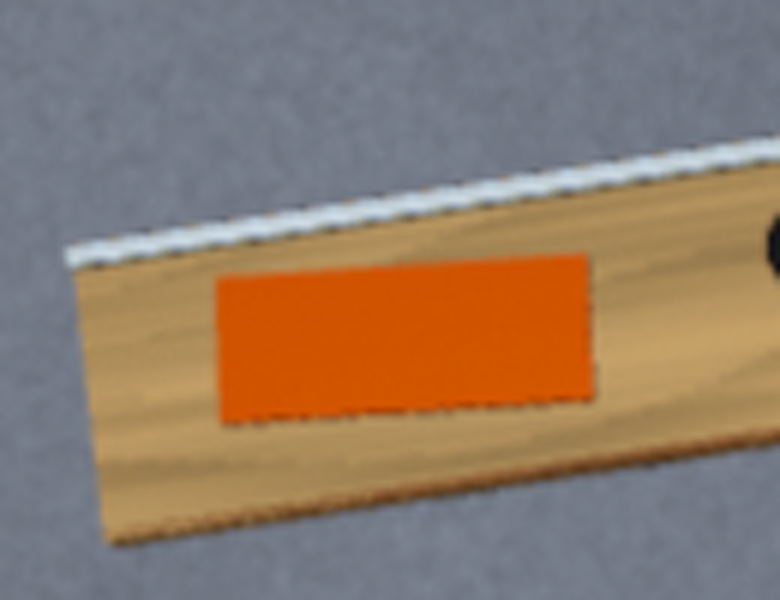

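```bash
python3 - <<'E'
from h import *
W=lambda u,v,z:w("top",u,v,z)[:2]
fr=W(459.0,181.9,75);fl=W(212.8,219.7,75)
rr=W(451.2,136.8,85);rl=W(207.3,173.6,85)  # rail front top edge ends
print(fr,fl,rr,rl,np.linalg.norm(fr-fl),np.linalg.norm(rr-rl))
y=(fl-fr)+(rl-rr);y/=np.linalg.norm(y);x=np.array([y[1],-y[0]])
print("yaw",np.degrees(np.arctan2(-y[0],y[1])), "depth",(rr-fr)@x,(rl-fl)@x)
# origin: average
O=np.mean([fr-x*-60+300*y, fl+60*x-300*y, rr-52*x+300*y, rl-52*x-300*y],0);print("O",O,x,y)
for b in([[527.5,-147.3],[540.3,-294.9],[598.6,-289.9],[585.8,-142.3]],):
  for p in b: print("blank top-cam corner ledge",(p-O)@x,(p-O)@y)
for n,q in(("target",(22,-255)),):print(n,O+q[0]*x+q[1]*y)
for n,q in(("fr",(-60,-300,75)),("fl",(-60,300,75)),("rr",(52,-300,85)),):
  i=camera_info("scene");T=i["cam_to_world"];P=np.r_[O+q[0]*x+q[1]*y,q[2]];c=T[:3,:3].T@(P-T[:3,3]);c=i["K"]@c;print(n,"scene px",c[:2]/c[2])
s=cv2.imread("pics/scene0.png");cv2.imwrite("pics/c3.png",cv2.resize(s[195:275,180:310],None,fx=6,fy=6,interpolation=cv2.INTER_CUBIC))
E
```

```text
[ 531.5155784  -327.41374048] [454.81647244 265.69028535] [ 641.44242233 -313.47387419] [566.04516177 278.39040884] 598.0427562542151 596.6473635470644
yaw 7.314196082897045 depth 110.80705091733529 111.9404709997225
O [552.42236045 -23.69248866] [0.99186293 0.12731036] [-0.12731036  0.99186293]
blank top-cam corner ledge -40.45608280957364 -119.42883351084589
blank top-cam corner ledge -46.551247153610106 -267.45737458188114
blank top-cam corner ledge 11.910913463161835 -269.9202542011008
blank top-cam corner ledge 18.006077807198185 -121.89171313006558
target [ 606.70748792 -273.81670767]
fr scene px [189.85396737 224.26198498]
fl scene px [427.47646556 204.15263162]
rr scene px [183.21395992 254.18272111]
```

View pics/c3.png

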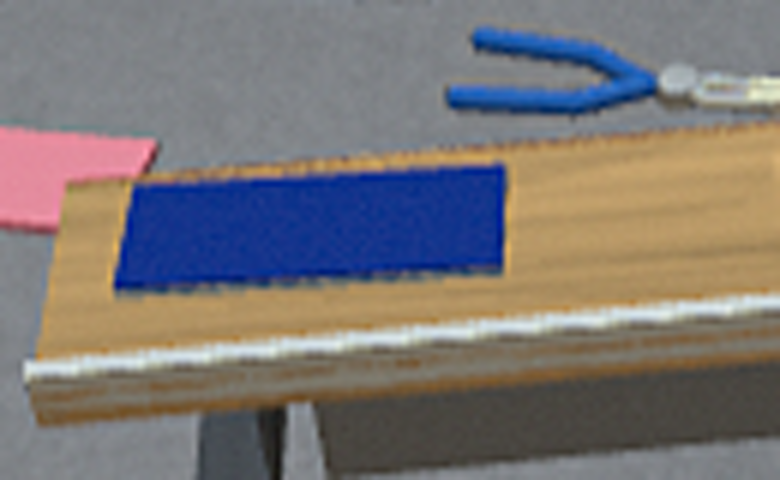

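Crop c1 confirms the dark blue plate, with corners at crop px (100,218), (470,180), (490,322) and (117,362). In the ledge frame its centre is about (-14,-195) and its skew is -2.4°. The gap to the rail is about 34–40 mm, and it needs about 60 mm toward the right end. I'll approach with the fingers partly open and the closing line parallel to the rail.

move_arm(
  commands=[
    [[2.2,-4.2,0],[0,0,2.92],0.7],
    [[2.2,-4.2,0],[0,0,2.92],0.7],
    [[2.2,-4.2,0],[0,0,2.92],0.7],
    [[2.2,-4.2,0],[0,0,2.92],0.7],
    [[2.2,-4.2,0],[0,0,2.92],0.7],
    [[2.2,-4.2,0],[0,0,2.92],0.7],
    [[2.2,-4.2,0],[0,0,2.92],0.7],
    [[2.2,-4.2,0],[0,0,2.92],0.7],
    [[2.2,-4.2,0],[0,0,2.92],0.7],
    [[2.2,-4.2,0],[0,0,2.92],0.7],
  ],
)

```text
t: 1.1
eef_pos: [453.3, 158.2, 214.6]
tcp_rot: [3.141, -0.0, -3.012]
ft_force: [1.2, 0.7, 0.5]
opening: 0.702
grip_force: 0.0
```

move_arm(
  commands=[
    [[0.6,-4.2,0],[0,0,0],0.7],
    [[0.6,-4.2,0],[0,0,0],0.7],
    [[0.6,-4.2,0],[0,0,0],0.7],
    [[0.6,-4.2,0],[0,0,0],0.7],
    [[0.6,-4.2,0],[0,0,0],0.7],
    [[0.6,-4.2,0],[0,0,0],0.7],
    [[0.6,-4.2,0],[0,0,0],0.7],
    [[0.6,-4.2,0],[0,0,0],0.7],
    [[0.6,-4.2,0],[0,0,0],0.7],
    [[0,0,0],[0,0,0],0.7],
  ],
)

```text
t: 2.1
eef_pos: [507.2, -222.2, 214.1]
tcp_rot: [-3.141, 0.0, -3.017]
ft_force: [0.2, 0.2, 0.5]
opening: 0.702
grip_force: 0.0
```

move_arm(
  commands=[
    [[0,-0.2,-3],[0,0,0.2],0.7],
    [[0,-0.2,-3],[0,0,0],0.7],
    [[0,0,-3],[0,0,0],0.7],
    [[0,0,-2.3],[0,0,0],0.7],
    [[0,0,-1.2],[0,0,0],0.7],
    [[0,0,-1.0],[0,0,0],0.7],
    [[0,0,0],[0,0,0],0.7],
    [[0,0,0],[0,0,0],0.7],
  ],
)

```text
t: 2.9
eef_pos: [507.2, -222.1, 80.3]
tcp_rot: [-3.141, 0.001, -3.01]
ft_force: [0.6, 0.4, 0.2]
opening: 0.699
grip_force: 0.0
```

```bash
python3 - <<'E'
from h import *
a=read_camera("wrist");b=read_camera("scene")
b=cv2.resize(b[185:285,160:310],(640,427),interpolation=cv2.INTER_CUBIC)[:330]
c=cv2.resize(a,(400,250)); b2=np.zeros((580,640,3),np.uint8);b2[:330]=b;b2[330:,:400]=c
cv2.imwrite("pics/d1.png",b2)
E
```

```text
(no output)
```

View pics/d1.png

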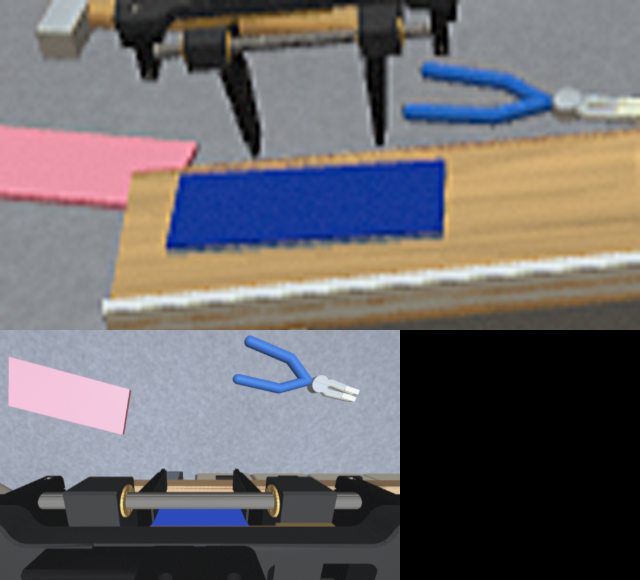

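The fingertips sit just in front of the blank, clear of it. Next I lower slightly and push along ledge +x.

move_arm(
  commands=[
    [[0,0,-0.25],[0,0,0],0.7],
    [[0.5,0.06,0],[0,0,0],0.7],
    [[0.5,0.06,0],[0,0,0],0.7],
    [[0.5,0.06,0],[0,0,0],0.7],
    [[0.5,0.06,0],[0,0,0],0.7],
    [[0.5,0.06,0],[0,0,0],0.7],
    [[0.5,0.07,0],[0,0,0],0.7],
    [[0.5,0.07,0],[0,0,0],0.7],
    [[0.5,0.07,0],[0,0,0],0.7],
    [[0,0,0],[0,0,0],0.7],
  ],
)

```text
t: 4.0
eef_pos: [547.6, -216.8, 77.1]
tcp_rot: [-3.141, 0.001, -3.01]
ft_force: [0.9, 0.3, 0.5]
opening: 0.7
grip_force: 0.0
```

```bash
cat >> h.py <<'E'
O=np.array([552.42,-23.69]);X=np.array([.99186,.12731]);Y=np.array([-.12731,.99186])
def L(p):p=np.asarray(p)[:2]-O;return (p@X).round(1),(p@Y).round(1)
def measure():
    t=read_camera("top");s=read_camera("scene");print("tcp",L(state()["eef_pos"]),state()["eef_pos"].round(1),state()["ft_force"].round(1))
    for n,im,b in(("top",t,(365,485,125,205)),("scene",s,(165,290,210,262))):
        k=blue(im,*b);P=np.array([w(n,u,v,81)[:2] for u,v in k[:,0]],np.float32)
        r=cv2.minAreaRect(P);print(n,"c",L(r[0]),"size",np.round(r[1],1),"corners",[tuple(map(float,L(q))) for q in cv2.boxPoints(r)])
    return t,s
E
python3 -c "
from h import *
measure()"
```

```text
tcp (np.float64(-30.0), np.float64(-190.9)) [ 547.  -216.8   77. ] [ 0.7  0.  -0.5]
top c (np.float64(39.4), np.float64(-137.1)) size [34. 10.] corners [(31.8, -153.2), (41.7, -154.7), (47.0, -121.1), (37.1, -119.6)]
scene c (np.float64(14.6), np.float64(-193.6)) size [ 61.6 149.1] corners [(-16.3, -119.1), (-16.1, -268.1), (45.5, -268.1), (45.3, -119.0)]
```

move_arm(
  commands=[
    [[0.2,0.03,0],[0,0,0],0.7],
    [[0.2,0.03,0],[0,0,0],0.7],
    [[0.2,0.03,0],[0,0,0],0.7],
    [[0.1,0.01,0],[0,0,0],0.7],
    [[0,0,0],[0,0,0],0.7],
  ],
)

```text
t: 4.6
eef_pos: [554.0, -215.9, 77.2]
tcp_rot: [3.142, 0.0, -3.01]
ft_force: [0.6, -0.7, 0.2]
opening: 0.702
grip_force: 0.0
```

move_arm(
  commands=[
    [[0.1,0.01,0],[0,0,0],0.7],
    [[0,0,0],[0,0,0],0.7],
  ],
)

```text
t: 4.8
eef_pos: [554.9, -215.8, 77.2]
tcp_rot: [3.142, 0.0, -3.01]
ft_force: [-0.5, -0.9, -0.1]
opening: 0.703
grip_force: 0.0
```

move_arm(
  commands=[
    [[0.1,0.01,0],[0,0,0],0.7],
    [[0,0,0],[0,0,0],0.7],
  ],
)

```text
t: 5.0
eef_pos: [556.0, -215.7, 77.2]
tcp_rot: [3.142, 0.0, -3.01]
ft_force: [0.7, 0.1, 0.1]
opening: 0.7
grip_force: 0.0
```

move_arm(
  commands=[
    [[0.1,0.01,0],[0,0,0],0.7],
    [[0,0,0],[0,0,0],0.7],
  ],
)

```text
t: 5.2
eef_pos: [556.6, -215.5, 77.1]
tcp_rot: [3.141, -0.001, -3.01]
ft_force: [-2.3, 0.2, 1.3]
opening: 0.701
grip_force: 1.3
```

move_arm(
  commands=[
    [[0.1,0.01,0],[0,0,0],0.7],
    [[0,0,0],[0,0,0],0.7],
  ],
)

```text
t: 5.4
eef_pos: [556.7, -215.4, 77.1]
tcp_rot: [3.141, -0.003, -3.01]
ft_force: [-8.4, -1.8, 4.3]
opening: 0.702
grip_force: 3.9
```

move_arm(
  commands=[
    [[0.1,0.01,0],[0,0,0],0.7],
    [[0,0,0],[0,0,0],0.7],
  ],
)

```text
t: 5.6
eef_pos: [556.9, -215.4, 77.0]
tcp_rot: [3.14, -0.004, -3.01]
ft_force: [-12.5, -3.0, 5.8]
opening: 0.701
grip_force: 6.4
```

Contact with the rail is confirmed (12 N). Next I retreat, lift, shut the fingers and go to the inner end.

move_arm(
  commands=[
    [[-0.7,-0.1,0],[0,0,0],0.7],
    [[-0.8,-0.1,0],[0,0,0],0.7],
    [[0,0,2.5],[0,0,0],0.4],
    [[0,0,3.0],[0,0,0],0],
    [[0.8,2.0,0],[0,0,0],0],
    [[0.8,2.5,0],[0,0,0],0],
    [[0.8,2.5,0],[0,0,0],0],
    [[0.8,2.5,0],[0,0,0],0],
    [[0.8,1.4,0],[0,0,0],0],
    [[0,0,0],[0,0,0],0],
  ],
)

```text
t: 6.6
eef_pos: [584.6, -107.1, 132.2]
tcp_rot: [-3.142, 0.001, -3.008]
ft_force: [-0.4, 0.8, 0.4]
opening: 0.083
grip_force: 0.0
```

```bash
python3 -c "
from h import *
t,s=measure();print(state()['opening'])
a=cv2.resize(t[115:215,320:480],(640,400),interpolation=2);b=cv2.resize(s[195:275,160:320],(640,320),interpolation=2)
cv2.imwrite('pics/e1.png',np.vstack([a,b])[:600])"
```

```text
tcp (np.float64(20.4), np.float64(-88.3)) [ 583.9 -108.7  132.1] [-0.6  0.  -0.6]
top c (np.float64(22.7), np.float64(-221.4)) size [58.8 91. ] corners [(-6.7, -176.0), (-6.6, -267.0), (52.2, -266.9), (52.1, -175.9)]
scene c (np.float64(22.5), np.float64(-193.7)) size [ 52.2 148.9] corners [(-3.3, -119.2), (-3.9, -268.1), (48.3, -268.3), (48.8, -119.4)]
0.020757020017943707
```

View pics/e1.png

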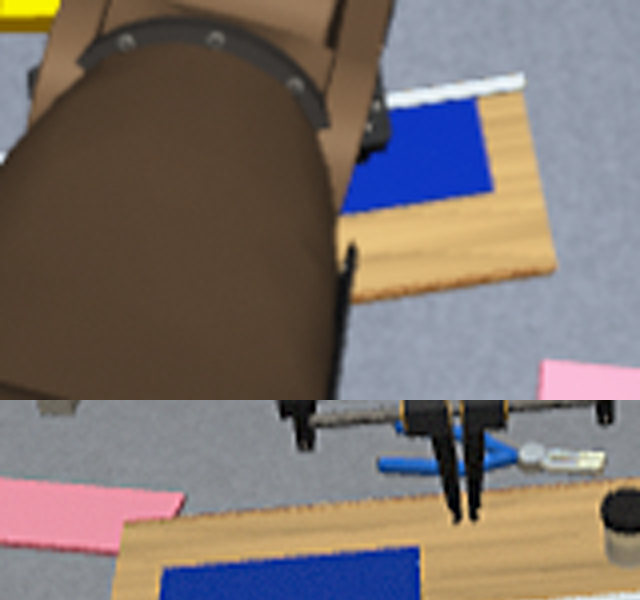

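The blank is flush along the rail, with its inner end at ledge y≈-119 and outer end at ≈-268. It needs to slide about 61 mm more. Fingers are shut and clear of the jar.

move_arm(
  commands=[
    [[0,0,-2.5],[0,0,0],0],
    [[0,0,-2.0],[0,0,0],0],
    [[0,0,-1.0],[0,0,0],0],
    [[0.13,-1.0,0],[0,0,0],0],
    [[0.06,-0.5,0],[0,0,0],0],
    [[0.07,-0.5,0],[0,0,0],0],
    [[0.06,-0.5,0],[0,0,0],0],
    [[0.07,-0.5,0],[0,0,0],0],
    [[0.06,-0.5,0],[0,0,0],0],
    [[0.07,-0.5,0],[0,0,0],0],
  ],
)

```text
t: 7.7
eef_pos: [589.1, -148.7, 77.3]
tcp_rot: [3.141, 0.0, -3.01]
ft_force: [-0.2, 0.9, 0.2]
opening: 0.004
grip_force: 0.6
```

move_arm(
  commands=[
    [[0.06,-0.5,0],[0,0,0],0],
    [[0.07,-0.5,0],[0,0,0],0],
    [[0.06,-0.5,0],[0,0,0],0],
    [[0.07,-0.5,0],[0,0,0],0],
    [[0.06,-0.5,0],[0,0,0],0],
    [[0,0,0],[0,0,0],0],
  ],
)

```text
t: 8.3
eef_pos: [592.4, -174.1, 77.1]
tcp_rot: [-3.141, 0.0, -3.011]
ft_force: [-0.3, 0.5, -0.0]
opening: 0.003
grip_force: 0.0
```

```bash
python3 -c "
from h import *
t,s=measure()"
```

```text
tcp (np.float64(20.4), np.float64(-153.7)) [ 592.2 -173.6   77.1] [ 0.  -1.1 -0.6]
top c (np.float64(22.8), np.float64(-284.3)) size [58.8 50.2] corners [(-6.3, -258.9), (-6.8, -309.2), (52.0, -309.7), (52.5, -259.5)]
scene c (np.float64(22.1), np.float64(-236.0)) size [ 57.7 148.8] corners [(-9.8, -162.9), (-3.7, -311.5), (54.0, -309.2), (47.9, -160.5)]
```

move_arm(
  commands=[
    [[0.06,-0.5,0],[0,0,0],0],
    [[0.07,-0.5,0],[0,0,0],0],
    [[0.06,-0.5,0],[0,0,0],0],
    [[0.04,-0.3,0],[0,0,0],0],
    [[0,0,0],[0,0,0],0],
    [[0,0,0],[0,0,0],0],
  ],
)

```text
t: 9.0
eef_pos: [594.6, -191.5, 77.1]
tcp_rot: [3.142, 0.0, -3.01]
ft_force: [0.1, 0.8, -0.6]
opening: 0.003
grip_force: 0.0
```

```bash
python3 -c "
from h import *
t,s=measure()"
```

```text
tcp (np.float64(20.5), np.float64(-171.6)) [ 594.6 -191.3   77.2] [0.7 0.3 0.3]
top c (np.float64(22.7), np.float64(-304.2)) size [58.8 46.5] corners [(-6.5, -280.7), (-7.0, -327.2), (51.8, -327.7), (52.3, -281.3)]
scene c (np.float64(24.5), np.float64(-253.4)) size [ 58.1 148.4] corners [(-5.0, -179.4), (-4.1, -327.8), (54.0, -327.4), (53.1, -179.1)]
```

move_arm(
  commands=[
    [[0.01,-0.1,0],[0,0,0],0],
    [[0,0,0],[0,0,0],0],
    [[-0.1,0.8,0],[0,0,0],0],
    [[-0.1,0.8,0],[0,0,0],0],
    [[0,0,3],[0,0,0],0],
    [[0,0,4.5],[0,0,0],0],
    [[-3.5,3,0],[0,0,0],0.3],
    [[-3.5,3,0],[0,0,0],0.7],
    [[-3.5,3,0],[0,0,0],0.7],
    [[-3.5,3,0],[0,0,0],0.7],
  ],
)

```text
t: 10.1
eef_pos: [450.8, -54.8, 152.3]
tcp_rot: [3.142, 0.0, -3.01]
ft_force: [0.7, 0.4, -0.0]
opening: 0.284
grip_force: 0.0
```

```bash
python3 -c "
from h import *
t,s=measure()
a=cv2.resize(t[115:205,330:490],(640,360),interpolation=2);b=cv2.resize(s[205:265,160:320],(640,240),interpolation=2)
cv2.imwrite('pics/f1.png',np.vstack([a,b]))"
```

```text
tcp (np.float64(-107.1), np.float64(-15.8)) [448.2 -53.  152.3] [-0.6 -0.2  0.1]
top c (np.float64(22.8), np.float64(-253.0)) size [ 59.2 149.1] corners [(-6.7, -178.3), (-6.9, -327.5), (52.3, -327.6), (52.5, -178.4)]
scene c (np.float64(24.5), np.float64(-253.4)) size [ 58.1 148.4] corners [(-5.0, -179.4), (-4.1, -327.8), (54.0, -327.4), (53.1, -179.1)]
```

View pics/f1.png

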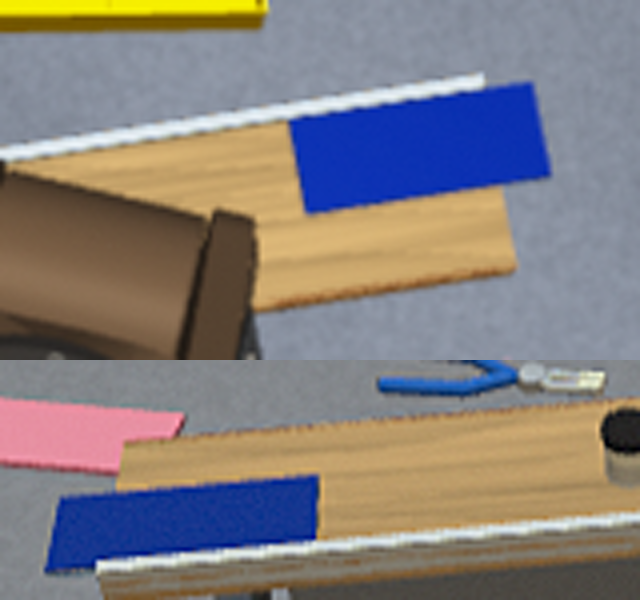

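The blank lies flush along the rail, centre at ledge (22.8,-253), square to within 0.1° in the top view. It overhangs the right end by about 29 mm, and the jar hasn't moved. I'm handing the job in.

```bash
python3 -c "
from cell import env
print(env.job_done())"
```

```text
the job is handed in; nothing more can be done
None
```

I pushed the blue blank flush against the back rail with about 29 mm sticking out past the right end of the ledge, touched nothing else, and handed the job in after about 10 s of robot time.

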